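Cover the lamps and shut the lamp case

TASK

Close up the open tea-light case for the day: first fold the red inner flap down flat over its lamp bay, then swing the lid fully shut on top of it. Do it gently with the fingertips or the outside of the fingers, pushing the flap and the lid over all the way - do not grip either of them, let them slam, or disturb anything else on the table or in the case.

Things in the scene. Friction and masses are not known exactly. Their poses are not given: they have to be found in the camera images.
- case: Black tea-light case with aluminium edges, fixed on the table, open. Box 320 (its x) by 220 (y) mm, rim 85 mm up. Origin: centre of its underside, z = 0. x: away from the robot at yaw 0; y: to the lid hinge; z up. A partition at x = -30 mm parts the near bay (floor 18 mm up, holds lighter and tin) from the lamp bay (x -27 to 154 mm, tea lights in grey padding, tops 66 mm up).
- flap (a joint): Angle (rad) of the red flap: 0 = lying flat over the lamp bay, 1.57 = upright, range 0 to 1.9; it starts about upright (1.45 to 1.75; above 1.57 it leans over the near bay). Rather stiff hinge: it stays where it is left, it does not fall by itself; some 1 to 3 N at its free edge move it. A raised flap stops the lid.
- flap_hinge (a point): Middle of the flap's hinge axis, on top of the partition: 28 mm to -x of the case's origin and 74 mm above the table. The axis runs along the case's y.
- flap_edge (a point): Middle of the flap's free edge, on its outer (red, top when folded) face: 172 mm from the hinge axis, 4 mm outside it. With the flap upright the outer face looks to the case's -x, over the near bay; pushed from that side towards the case's +x and down, it folds over the lamps.
- flap_face: The flap's red outer board with brass trim, 166 mm long by 196 mm wide by 4 mm thick. Origin on the hinge axis; x runs along the flap to its free edge, z out of the outer face, which is at z = 4 mm.
- flap_back: The flap's pale plywood back (the side that comes to lie over the lamps), 152 by 184 by 3 mm, 6 to 8 mm inside the red board's outline. Same origin and axes as flap_face. Fingers on the red face and on this back at once count as a grip.
- lid (a joint): Angle (rad) of the lid: 0 = fully shut on the rim, 1.57 = upright, range 0 to 2.0; it starts open at 1.65 to 1.9, leaning away from the case. Stiff hinge: it stays where it is left at any angle and has to be pushed all the way; some 4 to 8 N near its free edge move it.
- lid_hinge (a point): Middle of the lid's hinge axis, on the case's +y wall: 110 mm to +y of the case's origin and 86 mm above the table. The axis runs along the case's x.
- lid_edge (a point): Middle of the lid's free edge, on its outer face (top when shut): 220 mm from the hinge axis, 30 mm outside it. With the lid upright the outer face looks to the case's +y, away from the case; pushed from that side towards the case's -y and down, the lid shuts.
- lid_shell: The lid's outer shell: black plate 320 by 220 mm with aluminium edges, 30 mm deep over all. Origin on the hinge axis in its middle; -y runs along the lid to its free edge, z out of the outer face, which is at z = 30 mm.
- lid_lining: The lid's grey lining: inner sheet, and a tongue round the inside of its rim. Same origin and axes as lid_shell. Fingers on the shell and on the lining at once count as a grip.
- lighter: Long gas lighter lying in the near bay, purple handle 30 by 85 by 16 mm and a steel tube 10 mm thick, about 160 mm along its y. Origin under its middle. Stays where it is.
- wick_tin: Round steel tin with brass lid, 54 mm across, 25 mm high, standing in the near bay. Origin: centre of its underside. Stays where it is.
- tealight_a: Loose tea light, 38 mm across, 16 mm high, on the table in front of the case's latch (-y) wall. Origin: centre of its underside. Stays where it is.
- tealight_b: Another loose tea light like tealight_a beside the same wall.
- oil_bottle: Amber lamp-oil bottle, 64 mm across, 190 mm high, on the table to the right. Origin: centre of its underside. Stays where it is.
- brass_bowl: Brass offering bowl, 96 mm across, 45 mm high, to the right. Origin: centre of its underside. Stays where it is.
- glass_cup: Glass cup, 70 mm across, 75 mm high, to the right. Origin: centre of its underside. Stays where it is.
- snuffer: Brass lamp snuffer with a wooden grip, lying on the table to the left, about 280 mm along its x, 28 mm high. Origin on the table under the rod, 80 mm from the bell end (+x). Stays where it is.

How it is judged (in metres and radians):
On the way, in this order (a step that is already met when the one before it is completed fails the run):
1. the flap lies flat over the lamp bay while the lid still stands open (value of joint flap below 0.06 rad and value of joint lid above 1.3 rad), for 0.2 s.
2. the lid is fully shut over the flat flap (value of joint flap below 0.06 rad and value of joint lid below 0.035 rad), for 0.2 s.
At the end, for the whole second after the job is handed in: The flap lies flat (within 0.06 rad, 10 mm at its edge) and the lid is fully shut over it (within 0.035 rad, 8 mm at its edge) and at rest; the eight loose things are within 20 mm of where they stood (all of step 2 and velocity of joint lid between -0.05 and 0.05 rad/s and distance of each of lighter, wick_tin, tealight_a, tealight_b, oil_bottle, brass_bowl, glass_cup, snuffer from where it was at the start of the episode below 0.02 m); the robot touches nothing.
It fails at once if the lid is swung over (below 1.2 rad) while the flap is still up (above 0.3 rad) (value of joint lid below 1.2 rad and value of joint flap above 0.3 rad).
It fails at once if the lid or the flap is gripped: fingers press on both of its sides (shell and lining, face and back) at once, over 2 N each ((contact force between the fingers and lid_shell above 2 N and contact force between the fingers and lid_lining above 2 N) or (contact force between the fingers and flap_face above 2 N and contact force between the fingers and flap_back above 2 N)).
It fails at once if the lid or the flap is slammed (closes faster than 2.5 rad/s, about half a metre a second at its edge) (velocity of joint any of lid, flap below -2.5 rad/s).
It fails at once if the lid or the flap is forced with more than 60 N (contact force between the fingers and lid_shell above 60 N or contact force between the fingers and flap_face above 60 N).
It fails at once if a loose thing is lifted, knocked or pushed more than 25 mm from its place (distance of any of lighter, wick_tin, tealight_a, tealight_b, oil_bottle, brass_bowl, glass_cup, snuffer from where it was at the start of the episode above 0.025 m).
It also fails if it takes over 54 s, if anything falls off the work surface, if the arm or the gripper's body presses on something with over 40 N, if the wrist force passes 120 N, or if a joint passes its speed limit or range.

ROBOT

A 6-joint arm with a two-finger parallel gripper is mounted at the origin on the work surface. World frame = base frame: x ahead of the robot, y to its left, z up, the work surface at z = 0. Lengths are in m, angles in degrees, forces in N, time in s.
With the tool pointing down it reaches from about 0.25 to 0.725 m from the base axis. Payload 9.7 kg.
Tool frame: the origin (TCP) lies at the very end of the fingers, on their centre line; the grasp point (between the pads) lies 19 mm behind it; z points along the fingers, y is the line along which they close (so a half turn about z gives the same grasp; the last joint's range is limited). The gripper opens to 85 mm and grips with 20 to 120 N. Pads are 22 mm wide; open, the fingers measure 114 mm over their backs; the gripper's body (76 mm by 85 mm) begins 54 mm behind the grasp point. The pads swing forward as they close: fully open they stand 13 mm farther back than shut.
Start: joints at [-71.276, 4.979, 10.078, 95.1, 0, 90], TCP at [0.177, -0.521, 0.231] pointing down, gripper open.
Joint ranges: [-179.16, 179.16], [-48.56, 103.87], [-65.8, 70.77], [-126.05, 130.52], [-82.76, 87.17], [-180, 180]. Speed limits (degrees/s): [127.2, 127.2, 147.25, 180, 180, 180].

INTERFACE

Orientations are given as [roll, pitch, yaw] about the fixed x, y, z axes, in that order (R = Rz(yaw) Ry(pitch) Rx(roll)).
In Python, from station import bot, viewer gives the robot as it stands. The module is installed in compiled form; this text tells all that it offers.
- The arm moves only by the tool servo_tool, never from a script. Its argument "motion" is one flat list of numbers, 7 for each row, row after row: the finger opening in mm, from 0 to 85.4, then the shift along the tool's x, y, z in mm, then the turn, a rotation vector about the tool's x, y, z in degrees. A call has 1 to 5 rows; each row shifts and turns the commanded pose from where the row before left it, along the tool's axes as they then stand; what a row does not reach is not made up. A row lasts 1/10 s, in which the tool goes at most 50 mm and 8.59 degrees, less where a joint would pass 70% of its speed; a pose out of reach is approached as far as the arm can. A call with a gripper value outside its range is refused whole. The fingers move at their own pace and stop on an object; "force" is the grip in N (left out, the last holds). Time passes only in rows, so rows that do not move let the fingers close. It gives the time, the measured TCP pose, the force, the opening and the grip force at its end, in the units of the state.
- bot.get_state(): the state, without advancing time (a new reading comes with each control period).
- viewer.snapshot(name): name is "side" or "top" or "wrist"; returns a dict with "frame" (384x512x3 uint8, red, green, blue), "fx", "fy", "cx", "cy" (pixels), "camera_from_world" (4x4, takes a point from world to camera coordinates). Camera axes: x right, y down, z forward; pixel columns grow to the right and rows downward; lengths in m; the calibration is good to about 2 mm. A picture is of the moment at which its call begins. There is no depth.
- bot.hand_in(): hands the job in; it is judged then, once.
The state is a dict: "t": time; "joint_positions": joint angles; "dq": joint speeds; "effort": joint torques, N m; "eef_pos": TCP position; "orientation": TCP orientation; "wrist_force": force on the tool from outside, world axes, zero at the start; "moment": the same for the moment, N m; "grip_width": finger opening in m; "gripper_force": force on a finger pad.
Only numpy, scipy, OpenCV 4.12 (cv2) and the standard library are available. Lean on these libraries where they do the work, as an engineer would, in place of code of your own. Each camera call takes 0.05 s, during which the arm holds its last target. There are 200 camera calls.

## Working session

There is one attempt and no reset: what is moved stays moved. The work goes in short steps, Python scripts to look and compute and a tool call to move; the robot and the scene stay as the last step left them, time stands still between calls to the robot, and variables do not carry over. Pictures are saved under pics/ and viewed, at most 10 in all, crops included, and the job is handed in when it is done.

Besides the shell and the picture viewer there is one more tool, called as name(argument=value, ...) on one line, values as JSON. servo_tool: Moves the arm, as the interface text tells. Its arguments: {"type":"object","properties":{"motion":{"type":"array"},"force":{"type":"number"}},"required":["motion"]}

```bash
mkdir -p pics
cat > h.py <<'E'
import numpy as np, cv2
from station import bot, viewer
def snap(n,f=None):
    s=viewer.snapshot(n)
    if f: cv2.imwrite('pics/'+f,s['frame'][:,:,::-1])
    return s
def ray(s,u,v):
    T=np.array(s['camera_from_world']);R=T[:3,:3];c=-R.T@T[:3,3]
    d=R.T@np.array([(u-s['cx'])/s['fx'],(v-s['cy'])/s['fy'],1]);return c,d/np.linalg.norm(d)
def onz(s,u,v,z):
    c,d=ray(s,u,v);return c+d*(z-c[2])/d[2]
def proj(s,p):
    T=np.array(s['camera_from_world']);q=T[:3,:3]@np.array(p)+T[:3,3]
    return s['cx']+s['fx']*q[0]/q[2],s['cy']+s['fy']*q[1]/q[2]
E
python3 - <<'E'
from h import *
for n in('top','side'):
    s=snap(n,n+'0.png');c,d=ray(s,256,192);print(n,s['fx'],c.round(3),d.round(3))
a=[cv2.imread(f'pics/{n}0.png') for n in('top','side')]
print(bot.get_state())
E
```

```text
top 470.3253281191106 [0.461 0.019 1.316] [ 0.085 -0.006 -0.996]
side 394.42703929713866 [ 0.799 -0.548  0.911] [-0.25   0.554 -0.794]
{'t': 0.1, 'joint_positions': array([-7.12750253e+01,  5.01030542e+00,  1.00377441e+01,  9.51005708e+01,
       -5.53436592e-04,  8.99990911e+01]), 'dq': array([ 0.02548735,  0.0003483 ,  0.13323556,  0.07713902, -0.01108202,
       -0.03906002]), 'effort': array([ 1.26001800e-03, -5.21558082e+01,  4.65656984e+01,  1.59427605e-02,
        2.88774368e-05,  2.93061021e-05]), 'eef_pos': array([ 0.17649162, -0.52068316,  0.23062017]), 'orientation': array([-1.79926868e+02,  5.52275986e-04,  1.87258843e+01]), 'wrist_force': array([ 0.11203137,  0.95861271, -0.41021553]), 'moment': array([-0.05347349, -0.00558596, -0.0393658 ]), 'gripper_force': 0.0, 'grip_width': 0.08548325269393722}
```

View pics/top0.png

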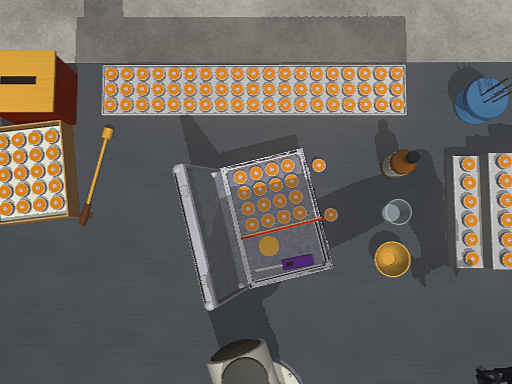

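View pics/side0.png

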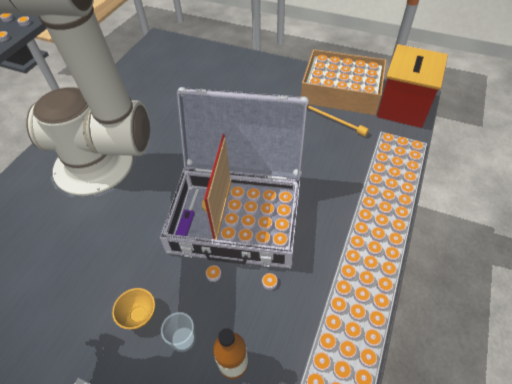

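The top view shows the case at about (275,215), with the lid open to its left and the flap edge-on as a red line from (243,238) to (337,215). The side view shows the flap nearly upright and both tealights in front of the latch wall. I'll enlarge both views to pick corners.

Run:
```python
from h import *
a=cv2.imread('pics/top0.png')[140:320,160:350]; cv2.imwrite('pics/c1.png',cv2.resize(a,None,fx=3.3,fy=3.3,interpolation=cv2.INTER_CUBIC)[:, :])
b=cv2.imread('pics/side0.png')[80:290,150:320]; cv2.imwrite('pics/c2.png',cv2.resize(b,None,fx=2.8,fy=2.8,interpolation=cv2.INTER_CUBIC))
```

```text
(no output)
```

View pics/c1.png

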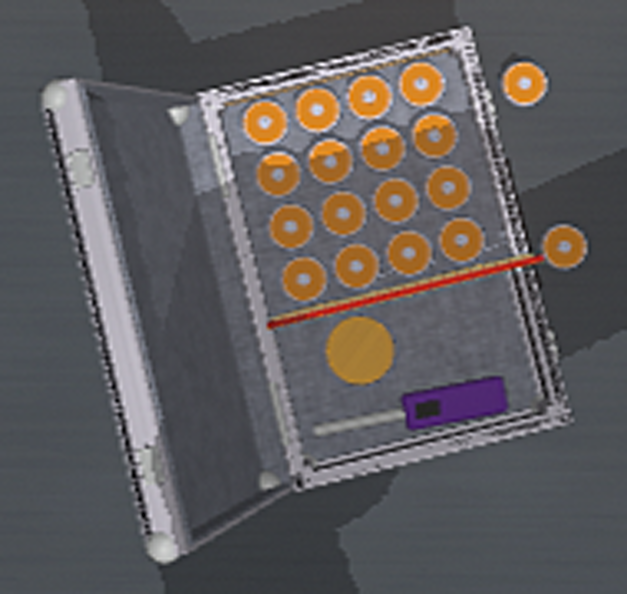

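View pics/c2.png

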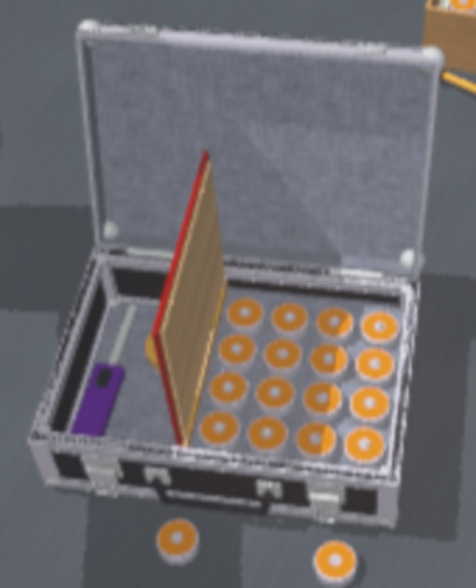

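The crops show the rim corners at c1 (202,95), (466,32), (567,418) and (297,488). The lid's free corners are at c1 (50,90) and (160,550). The flap's free edge runs from c1 (270,325) to (543,258), and in c2 from (207,155) to (157,333).

```bash
cat >> h.py <<'E'
def case():
    return np.load('case.npz')
def w(p):
    c=case();y=float(c['yaw']);return np.array([c['o'][0]+p[0]*np.cos(y)-p[1]*np.sin(y),c['o'][1]+p[0]*np.sin(y)+p[1]*np.cos(y),p[2]])
def lc(p):
    c=case();y=float(c['yaw']);d=np.array(p[:2])-c['o'];return np.array([d[0]*np.cos(y)+d[1]*np.sin(y),-d[0]*np.sin(y)+d[1]*np.cos(y),p[2]])
E
python3 - <<'E'
from h import *
t=snap('top');s=snap('side')
f1=lambda x,y:(x/3.3+160-.35,y/3.3+140-.35)
f2=lambda x,y:(x/2.8+150-.3,y/2.8+80-.3)
C=[onz(t,*f1(*p),.085)[:2] for p in((202,95),(466,32),(567,418),(297,488))]
C2=[onz(s,*f2(*p),.085)[:2] for p in((415,262),(392,472),(35,440),(97,255))]
L=np.array([[.16,.11],[.16,-.11],[-.16,-.11],[-.16,.11]])
for K in(C,C2):
    K=np.array(K);print(K.round(4).tolist(),[np.linalg.norm(K[i]-K[i-1]).round(3) for i in range(4)])
def fit(K):
    K=np.array(K);m=K.mean(0);z=((K-m)@[1,1j])*np.conj(L@[1,1j]);y=np.angle(z.sum());return m,y
for K in(C,C2):print(fit(K)[0].round(4),np.degrees(fit(K)[1]).round(2))
o,y=fit(C);np.savez('case.npz',o=o,yaw=y)
def tri(a,b):
    c1,d1=ray(t,*a);c2,d2=ray(s,*b);A=np.c_[d1,-d2];k=np.linalg.lstsq(A,c2-c1,rcond=None)[0]
    p,q=c1+k[0]*d1,c2+k[1]*d2;return lc((p+q)/2).round(4),np.linalg.norm(p-q).round(4)
print('flap +y',tri(f1(270,325),f2(207,155)),'-y',tri(f1(543,258),f2(157,333)))
print('lid far',tri(f1(50,90),f2(435,55)),'near',tri(f1(160,550),f2(85,28)))
for p in((525,83),(564,246)):print('tea',lc(onz(t,*f1(*p),.016)).round(3))
print('tin',lc(onz(t,*f1(360,350),.043)).round(3))
for p in((107,130),(85,220)):print('snuf',onz(t,*p,.02).round(3))
print('bottle,cup,bowl',[onz(t,*p,z).round(3).tolist() for p,z in(((411,157),.19),((398,211),.075),((392,259),.045))])
for p in((.16,.11,.085),(-.16,.11,.085),(.16,-.11,.085),(-.16,-.11,.085)):
    u,v=proj(s,w(p));print('side c2',round((u-150)*2.8),round((v-80)*2.8))
E
```

```text
[[0.6284, 0.1042], [0.6796, -0.107], [0.3738, -0.1839], [0.3188, 0.0275]] [np.float64(0.319), np.float64(0.217), np.float64(0.315), np.float64(0.218)]
[[0.6206, 0.1283], [0.6775, -0.0988], [0.3789, -0.1836], [0.3264, 0.0226]] [np.float64(0.313), np.float64(0.234), np.float64(0.31), np.float64(0.213)]
[ 0.5001 -0.0398] 14.04
[ 0.5008 -0.0329] 16.61
flap +y (array([-0.0288,  0.0957,  0.2435]), np.float64(0.0034)) -y (array([-0.0287, -0.0972,  0.2458]), np.float64(0.0046))
lid far (array([0.1574, 0.1999, 0.2856]), np.float64(0.0001)) near (array([-0.155 ,  0.1986,  0.2858]), np.float64(0.0004))
tea [ 0.114 -0.156  0.016]
tea [-0.027 -0.153  0.016]
tin [-0.069  0.034  0.043]
snuf [0.746 0.43  0.02 ]
snuf [0.493 0.483 0.02 ]
bottle,cup,bowl [[0.642, -0.361, 0.19], [0.518, -0.362, 0.075], [0.391, -0.352, 0.045]]
side c2 415 280
side c2 92 248
side c2 393 482
side c2 26 438
```

Case at (0.500,-0.040), yaw about 14°. The flap is at about 1.55 rad and the lid at about 1.8 rad, and both fit the given sizes. I'll shut the fingers, align the yaw and swing in to the near-bay side of the flap.

servo_tool(motion=[0,0,0,-20,0,0,4.7,0,20,-20,0,0,0,0,0,24,-24,0,0,0,0,0,24,-24,0,0,0,0,0,24,-24,0,0,0,0])

```text
t: 0.7
eef_pos: [0.2439, -0.4082, 0.2511]
orientation: [-180.0, 0.0, 14.0]
wrist_force: [0.9, -0.2, -0.2]
grip_width: 0.0127
gripper_force: 0.0
```

servo_tool(motion=[0,24,-24,0,0,0,0,0,24,-24,0,0,0,0,0,24,-24,0,0,0,0,0,24,-24,0,0,0,0,0,24,-24,0,0,0,0])

```text
t: 1.2
eef_pos: [0.3313, -0.2625, 0.2513]
orientation: [180.0, -0.0, 14.0]
wrist_force: [-0.1, -0.3, 0.2]
grip_width: -0.0001
gripper_force: 0.0
```

servo_tool(motion=[0,24,-24,0,0,0,0,0,24,-24,0,0,0,0,0,24,-24,0,0,0,0,0,24,-24,0,0,0,0,0,0,0,0,0,0,0])

```text
t: 1.7
eef_pos: [0.402, -0.1448, 0.251]
orientation: [-180.0, -0.0, 14.2]
wrist_force: [0.2, -0.0, -0.3]
grip_width: 0.0
gripper_force: 0.0
```

Run:
```python
from h import *
st=bot.get_state();print(st['t'],st['eef_pos'],st['orientation'],st['wrist_force'],st['grip_width'],lc(st['eef_pos']))
s=snap('side','s1.png')
# flap arc table: corner 11mm ahead, r=.13
for d in range(95,-1,-10):
    a=np.radians(max(d,0));r=.13
    print(d,round((-.028+r*np.cos(a)-.004*np.sin(a)-.011)*1000),round((.074+r*np.sin(a)+.004*np.cos(a))*1000))
```

```text
1.7 [ 0.40198789 -0.14483533  0.25104908] [-1.79957283e+02 -1.34558027e-02  1.42356279e+01] [ 0.24825291 -0.01776501 -0.3169877 ] 5.543565312734743e-06 [-0.12070497 -0.07808161  0.25104908]
95 -54 203
85 -32 204
75 -9 201
65 12 194
55 32 183
45 50 169
35 65 152
25 77 133
15 86 112
5 90 89
```

View pics/s1.png

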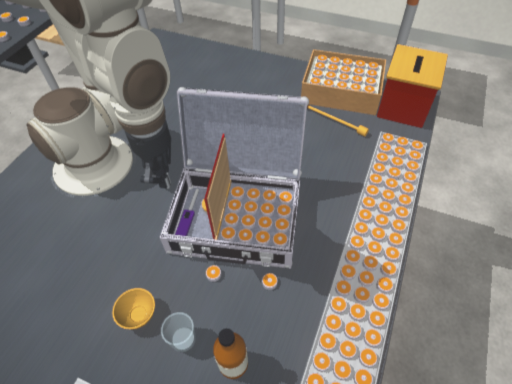

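The gripper is at (155,180), just before the near wall, and nothing has been disturbed. Next I lower it behind the flap and approach in small steps.

servo_tool(motion=[0,10,-12,10,0,0,0,0,13,-12,13,0,0,0,0,13,-9,14,0,0,0,0,10,0,10,0,0,0,0,10,0,0,0,0,0])

```text
t: 2.25
eef_pos: [0.4469, -0.1023, 0.2031]
orientation: [-180.0, 0.1, 14.0]
wrist_force: [-0.0, 0.5, 0.1]
grip_width: 0.0
gripper_force: 0.0
```

servo_tool(motion=[0,8,0,0,0,0,0,0,8,0,0,0,0,0,0,8,0,0,0,0,0,0,8,0,0,0,0,0,0,8,0,0,0,0,0])

```text
t: 2.75
eef_pos: [0.4864, -0.0923, 0.2044]
orientation: [180.0, 0.0, 14.0]
wrist_force: [-2.4, -1.3, -0.1]
grip_width: 0.0003
gripper_force: 0.7
```

Run:
```python
from h import *
st=bot.get_state();print(st['t'],st['wrist_force'],lc(st['eef_pos']))
```

```text
2.75 [-2.38160162 -1.3187076  -0.14135615] [-0.02605959 -0.04754832  0.20437029]
```

Contact made: about 2.7 N and the flap is yielding. I follow its arc.

servo_tool(motion=[0,8,0,1,0,0,0,0,9,0,2,0,0,0,0,10,0,3,0,0,0,0,11,0,4,0,0,0,0,10,0,5,0,0,0])

```text
t: 3.25
eef_pos: [0.5335, -0.0802, 0.1889]
orientation: [-180.0, -0.0, 14.0]
wrist_force: [-1.1, -0.1, 0.6]
grip_width: 0.0001
gripper_force: 0.6
```

servo_tool(motion=[0,10,0,6,0,0,0,0,9,0,7,0,0,0,0,9,0,7,0,0,0,0,8,0,8,0,0,0,0,7,0,9,0,0,0])

```text
t: 3.75
eef_pos: [0.5748, -0.0699, 0.1515]
orientation: [-180.0, -0.0, 14.0]
wrist_force: [-0.7, 0.7, 1.2]
grip_width: -0.0001
gripper_force: 0.4
```

servo_tool(motion=[0,6,0,9,0,0,0,0,6,0,10,0,0,0,0,5,0,10,0,0,0,0,4,0,11,0,0,0,0,3,0,10,0,0,0])

```text
t: 4.25
eef_pos: [0.5976, -0.0642, 0.1011]
orientation: [-180.0, 0.0, 14.0]
wrist_force: [-1.1, -0.1, 0.4]
grip_width: -0.0006
gripper_force: 0.3
```

Run:
```python
from h import *
st=bot.get_state();print(st['t'],st['wrist_force'],lc(st['eef_pos']))
```

```text
4.25 [-1.05536103 -0.08125385  0.38612789] [ 0.08857856 -0.04731138  0.10111516]
```

servo_tool(motion=[0,1,0,8,0,0,0,0,0,0,6,0,0,0,0,0,0,4,0,0,0,0,0,0,3,0,0,0,0,0,0,2,0,0,0])

```text
t: 4.75
eef_pos: [0.5984, -0.0641, 0.0793]
orientation: [180.0, -0.0, 14.0]
wrist_force: [-0.4, 0.7, 0.3]
grip_width: 0.0003
gripper_force: 0.2
```

servo_tool(motion=[0,0,0,1,0,0,0,0,0,0,0,0,0,0,0,0,0,0,0,0,0])

```text
t: 5.05
eef_pos: [0.5985, -0.0641, 0.0785]
orientation: [180.0, -0.0, 14.0]
wrist_force: [-0.0, -0.0, 0.7]
grip_width: 0.0002
gripper_force: 0.0
```

servo_tool(motion=[0,0,0,1,0,0,0,0,0,0,1,0,0,0,0,0,0,0,0,0,0])

```text
t: 5.35
eef_pos: [0.5986, -0.0641, 0.0779]
orientation: [180.0, -0.1, 14.0]
wrist_force: [-4.2, 0.4, 10.7]
grip_width: -0.0001
gripper_force: 5.3
```

servo_tool(motion=[0,0,0,1,0,0,0,0,0,0,0,0,0,0])

```text
t: 5.55
eef_pos: [0.5986, -0.0641, 0.0778]
orientation: [180.0, -0.1, 14.0]
wrist_force: [-6.2, 0.4, 17.2]
grip_width: -0.0002
gripper_force: 8.3
```

The flap is hard on its stop: the force rises at z = 78 mm, as it should. Now up and over the lid.

servo_tool(motion=[0,0,0,-8,0,0,0,0,-3,0,-30,0,0,0,0,-8,0,-40,0,0,0,0,-8,0,-40,0,0,0,0,-10,0,-40,0,0,0])

```text
t: 6.05
eef_pos: [0.5698, -0.0711, 0.2348]
orientation: [-180.0, 0.0, 14.0]
wrist_force: [1.7, -0.0, 0.3]
grip_width: -0.0
gripper_force: 0.0
```

servo_tool(motion=[0,-10,0,-40,0,0,0,0,-10,0,-40,0,0,0,0,-10,0,-30,0,0,0,0,-10,0,-15,0,0,0,0,0,0,0,0,0,0])

```text
t: 6.55
eef_pos: [0.5312, -0.081, 0.3612]
orientation: [179.9, -0.2, 14.0]
wrist_force: [-0.3, -0.0, -1.0]
grip_width: 0.0
gripper_force: 0.0
```

Run:
```python
from h import *
st=bot.get_state();print(st['t'],st['joint_positions'].round(),lc(st['eef_pos']))
s=snap('side','s2.png')
for th in (1.65,1.75,1.85,1.9):
    for q in((-.22,.03),(-.22,0)):
        c,n=np.cos(th),np.sin(th); print(th,[(.110+q[0]*c+q[1]*n).round(3),(.086-q[0]*n+q[1]*c).round(3)])
```

```text
6.55 [ -9.   8.  29. 110.  -0. 157.] [ 0.02016246 -0.04755423  0.36121488]
1.65 [np.float64(0.157), np.float64(0.303)]
1.65 [np.float64(0.127), np.float64(0.305)]
1.75 [np.float64(0.179), np.float64(0.297)]
1.75 [np.float64(0.149), np.float64(0.302)]
1.85 [np.float64(0.199), np.float64(0.289)]
1.85 [np.float64(0.171), np.float64(0.297)]
1.9 [np.float64(0.21), np.float64(0.284)]
1.9 [np.float64(0.181), np.float64(0.294)]
```

View pics/s2.png

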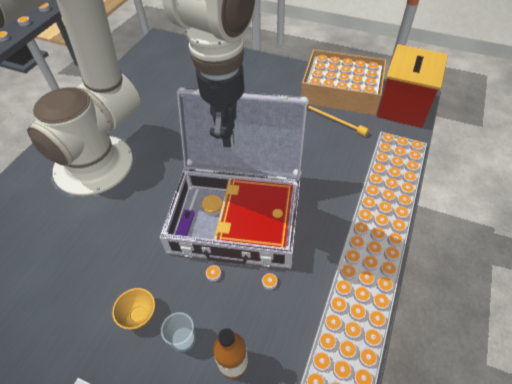

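The flap now lies flat (red panel at (260,210)) and nothing else has moved. Joint 6 would run out of range past the lid, so I turn the tool 90° first. That also makes tool x point along case +y.

servo_tool(motion=[0,0,0,0,0,0,-8,0,0,0,0,0,0,-8,0,0,0,0,0,0,-8,0,0,0,0,0,0,-8,0,0,0,0,0,0,-8])

```text
t: 7.1
eef_pos: [0.5318, -0.0806, 0.3563]
orientation: [-179.9, 0.1, 54.4]
wrist_force: [-0.8, 0.5, 0.5]
grip_width: 0.0
gripper_force: 0.0
```

servo_tool(motion=[0,0,0,0,0,0,-8,0,0,0,0,0,0,-8,0,0,0,0,0,0,-8,0,0,0,0,0,0,-8,0,0,0,0,0,0,-8])

```text
t: 7.6
eef_pos: [0.5318, -0.0806, 0.3563]
orientation: [-179.9, -0.0, 94.4]
wrist_force: [0.2, -0.3, -0.5]
grip_width: 0.0
gripper_force: 0.0
```

servo_tool(motion=[0,0,0,0,0,0,-8,0,0,0,0,0,0,-2,0,30,0,0,0,0,0,0,30,0,0,0,0,0,0,30,0,0,0,0,0])

```text
t: 8.1
eef_pos: [0.5096, 0.0075, 0.3562]
orientation: [-179.9, -0.0, 104.0]
wrist_force: [-0.0, -0.1, -0.2]
grip_width: -0.0001
gripper_force: 0.0
```

servo_tool(motion=[0,35,-4,0,0,0,0,0,40,-4,0,0,0,0,0,40,-4,0,0,0,0,0,40,-4,0,0,0,0,0,40,-4,0,0,0,0])

```text
t: 8.6
eef_pos: [0.4424, 0.1926, 0.3565]
orientation: [-179.9, 0.0, 104.0]
wrist_force: [0.5, 0.3, 0.5]
grip_width: -0.0002
gripper_force: 0.0
```

servo_tool(motion=[0,35,0,0,0,0,0,0,0,0,0,0,0,0])

```text
t: 8.8
eef_pos: [0.4336, 0.2283, 0.3561]
orientation: [-179.8, -0.0, 104.3]
wrist_force: [-0.1, -0.7, 0.2]
grip_width: -0.0002
gripper_force: 0.0
```

Run:
```python
from h import *
st=bot.get_state();print(st['t'],st['joint_positions'].round(),lc(st['eef_pos']),st['orientation'])
```

```text
8.8 [ 28.   2.  21. 109.   0. 103.] [0.00046465 0.27620568 0.35606039] [-1.79834831e+02 -8.46401011e-03  1.04261139e+02]
```

servo_tool(motion=[0,0,0,26,0,0,0,0,0,0,26,0,0,0,0,0,0,26,0,0,0,0,0,0,28,0,0,0,0,0,0,0,0,0,0])

```text
t: 9.3
eef_pos: [0.4334, 0.2239, 0.2475]
orientation: [-179.6, 0.1, 104.0]
wrist_force: [0.0, -0.4, 0.7]
grip_width: -0.0002
gripper_force: 0.0
```

servo_tool(motion=[0,-12,0,0,0,0,0,0,-12,0,0,0,0,0,0,-12,0,0,0,0,0,0,-12,0,0,0,0,0,0,-12,0,0,0,0,0])

```text
t: 9.8
eef_pos: [0.4496, 0.166, 0.2532]
orientation: [179.9, -0.1, 104.0]
wrist_force: [-1.9, 8.8, 7.2]
grip_width: -0.0001
gripper_force: 4.6
```

servo_tool(motion=[0,-7,0,0,0,0,0,0,-7,0,0,0,0,0,0,-7,0,0,0,0,0])

```text
t: 10.1
eef_pos: [0.4546, 0.1476, 0.2567]
orientation: [179.6, -0.3, 104.1]
wrist_force: [-10.7, 16.9, 38.5]
grip_width: 0.0001
gripper_force: 4.8
```

Run:
```python
from h import *
st=bot.get_state();print(st['t'],st['wrist_force'],lc(st['eef_pos']))
r=.165
for d in range(95,-1,-5):
    a=np.radians(d);print(d,round((.11-r*np.cos(a)+.03*np.sin(a)+.011)*1000),round((.086+r*np.sin(a)+.03*np.cos(a))*1000),end='; ')
```

```text
10.1 [-10.7368275   16.87391241  38.54990487] [0.00125251 0.19287918 0.25673462]
95 165 248; 90 151 251; 85 137 253; 80 122 254; 75 107 253; 70 93 251; 65 78 248; 60 64 244; 55 51 238; 50 38 232; 45 26 224; 40 14 215; 35 3 205; 30 -7 194; 25 -16 183; 20 -24 171; 15 -31 158; 10 -36 144; 5 -41 130; 0 -44 116;
```

A 38 N upward force: the lid's rising edge is under the gripper's knuckles. I raise the tool before going on.

servo_tool(motion=[0,1,0,-10,0,0,0,0,1,0,-10,0,0,0,0,0,0,-5,0,0,0])

```text
t: 10.4
eef_pos: [0.4539, 0.1479, 0.2783]
orientation: [180.0, 0.0, 104.0]
wrist_force: [-0.5, 0.3, -0.7]
grip_width: 0.0
gripper_force: 0.0
```

Run:
```python
from h import *
st=bot.get_state();print(st['t'],st['wrist_force'],lc(st['eef_pos']))
s=snap('side','s3.png')
```

```text
10.4 [-0.50608822  0.3458451  -0.70788391] [0.00071    0.19325777 0.27828652]
```

View pics/s3.png

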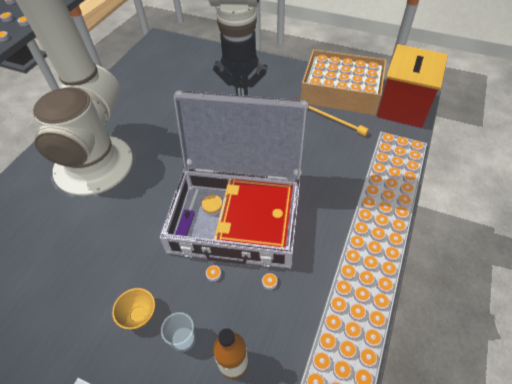

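The gripper body is now clear above the lid edge, and the tip overlaps the lid by about 25 mm. I keep pushing at this height.

servo_tool(motion=[0,-8,0,0,0,0,0,0,-8,0,0,0,0,0,0,-8,0,0,0,0,0])

```text
t: 10.75
eef_pos: [0.4596, 0.1253, 0.2774]
orientation: [180.0, -0.1, 104.1]
wrist_force: [-1.8, 5.6, 5.3]
grip_width: -0.0001
gripper_force: 2.9
```

servo_tool(motion=[0,-8,0,0,0,0,0,0,-8,0,0,0,0,0,0,-8,0,0,0,0,0])

```text
t: 11.05
eef_pos: [0.4654, 0.1018, 0.2773]
orientation: [180.0, -0.1, 104.1]
wrist_force: [-0.4, 5.1, 4.0]
grip_width: -0.0
gripper_force: 2.8
```

Run:
```python
from h import *
st=bot.get_state();print(st['t'],st['wrist_force'],lc(st['eef_pos']))
r=.19
for d in range(95,-1,-5):
    a=np.radians(d);print(d,round((.11-r*np.cos(a)+.03*np.sin(a)+.011)*1000),round((.086+r*np.sin(a)+.03*np.cos(a))*1000),end='; ')
```

```text
11.05 [-0.42400698  5.06996952  3.96074106] [0.00063343 0.14578457 0.27727782]
95 167 273; 90 151 276; 85 134 278; 80 118 278; 75 101 277; 70 84 275; 65 68 271; 60 52 266; 55 37 259; 50 22 251; 45 8 242; 40 -5 231; 35 -17 220; 30 -29 207; 25 -39 193; 20 -47 179; 15 -55 164; 10 -61 149; 5 -66 132; 0 -69 116;
```

servo_tool(motion=[0,-12,0,0,0,0,0,0,-16,0,0,0,0,0,0,-17,0,1,0,0,0,0,-17,0,2,0,0,0,0,-16,0,4,0,0,0])

```text
t: 11.55
eef_pos: [0.4844, 0.0255, 0.27]
orientation: [180.0, -0.1, 104.1]
wrist_force: [-0.2, 4.0, 2.6]
grip_width: 0.0001
gripper_force: 2.1
```

servo_tool(motion=[0,-16,0,5,0,0,0,0,-15,0,7,0,0,0,0,-15,0,8,0,0,0,0,0,0,0,0,0,0])

```text
t: 11.95
eef_pos: [0.4952, -0.0204, 0.2485]
orientation: [-179.8, 0.0, 103.9]
wrist_force: [0.1, 1.2, -0.4]
grip_width: 0.0003
gripper_force: 0.0
```

Run:
```python
from h import *
st=bot.get_state();print(st['t'],st['wrist_force'],lc(st['eef_pos']))
s=snap('side','s4.png')
```

```text
11.95 [ 0.12718556  1.20375448 -0.41736821] [-1.07687103e-04  2.00690008e-02  2.48453296e-01]
```

View pics/s4.png

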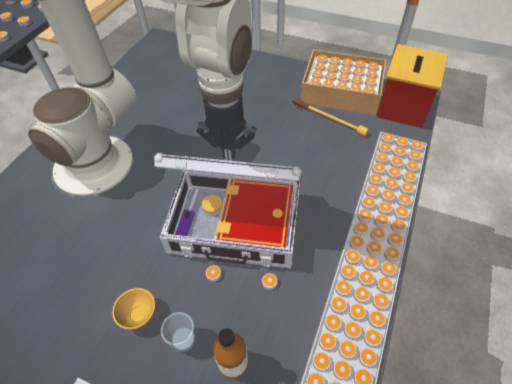

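The lid is following at about 50° (edge at row ~168), the flap is still flat, and nothing else has moved. I continue along the arc.

servo_tool(motion=[0,-13,0,9,0,0,0,0,-13,0,11,0,0,0,0,-12,0,11,0,0,0,0,-12,0,13,0,0,0,0,-10,0,14,0,0,0])

```text
t: 12.5
eef_pos: [0.5103, -0.0781, 0.191]
orientation: [180.0, 0.0, 104.0]
wrist_force: [1.4, 0.1, 2.7]
grip_width: 0.0001
gripper_force: 1.3
```

servo_tool(motion=[0,-8,0,14,0,0,0,0,-8,0,15,0,0,0,0,-6,0,14,0,0,0,0,-4,0,9,0,0,0,0,0,0,5,0,0,0])

```text
t: 13.0
eef_pos: [0.5157, -0.1025, 0.1339]
orientation: [-179.9, -0.0, 104.0]
wrist_force: [0.1, -1.1, 1.9]
grip_width: 0.0002
gripper_force: 0.9
```

servo_tool(motion=[0,-2,0,5,0,0,0,0,-1,0,5,0,0,0,0,0,0,3,0,0,0,0,0,0,0,0,0,0])

```text
t: 13.4
eef_pos: [0.5169, -0.1049, 0.122]
orientation: [-180.0, 0.0, 104.0]
wrist_force: [-0.9, 0.1, -0.6]
grip_width: 0.0003
gripper_force: 0.0
```

Run:
```python
from h import *
st=bot.get_state();print(st['t'],st['wrist_force'],lc(st['eef_pos']))
```

```text
13.4 [-0.86353125  0.14275364 -0.5667646 ] [ 0.00046316 -0.06725084  0.12204937]
```

servo_tool(motion=[0,0,0,2,0,0,0,0,0,0,2,0,0,0,0,0,0,2,0,0,0,0,0,0,1,0,0,0,0,0,0,0,0,0,0])

```text
t: 13.9
eef_pos: [0.5172, -0.1051, 0.116]
orientation: [179.9, 0.0, 104.0]
wrist_force: [-0.7, -0.2, 6.2]
grip_width: 0.0001
gripper_force: 3.1
```

servo_tool(motion=[0,0,0,1,0,0,0,0,0,0,0,0,0,0])

```text
t: 14.1
eef_pos: [0.5172, -0.1051, 0.116]
orientation: [179.9, 0.1, 104.0]
wrist_force: [-5.2, -0.0, 13.1]
grip_width: 0.0001
gripper_force: 6.5
```

The lid is on its stop at z = 116 mm (force rises, no further travel). I press lightly once more, then lift off and check.

servo_tool(motion=[0,0,0,1,0,0,0,0,0,0,0,0,0,0,0,0,0,0,0,0,0])

```text
t: 14.4
eef_pos: [0.5173, -0.1051, 0.1159]
orientation: [179.9, 0.1, 104.0]
wrist_force: [-6.1, -0.4, 18.6]
grip_width: 0.0001
gripper_force: 9.9
```

servo_tool(motion=[0,0,0,-5,0,0,0,0,0,0,-20,0,0,0,0,0,0,-40,0,0,0,0,0,0,-40,0,0,0,0,0,0,-30,0,0,0])

```text
t: 14.9
eef_pos: [0.517, -0.1048, 0.2505]
orientation: [179.9, 0.0, 104.0]
wrist_force: [0.6, -0.1, -0.6]
grip_width: 0.0001
gripper_force: 0.0
```

servo_tool(motion=[0,0,0,0,0,0,0,0,0,0,0,0,0,0])

```text
t: 15.1
eef_pos: [0.5172, -0.1049, 0.2483]
orientation: [180.0, 0.0, 104.0]
wrist_force: [0.4, 0.4, -0.5]
grip_width: -0.0002
gripper_force: 0.0
```

Run:
```python
from h import *
s=snap('side','s5.png');print(bot.get_state()['wrist_force'])
```

```text
[ 0.28167211  0.2688394  -0.49249345]
```

View pics/s5.png

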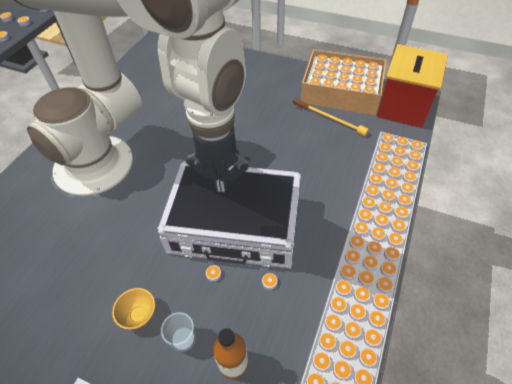

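The lid is fully shut (lid top around (232,205)), the gripper is clear, and all the loose things are in place. Handing in.

```bash
python3 -c "
from station import bot
print(bot.hand_in())"
```

```text
the job is handed in; nothing more can be done
None
```

The flap is folded flat and the lid is fully shut on top of it, both pressed to their stops; the final picture shows the loose things outside the case in place and the gripper clear, and the job was handed in at about 15 s with no verdict returned, the one hitch being about 38 N for a moment when the lid edge caught under the gripper (limit 40 N).

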